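Start the clamp screw over the lens housing and hold it

TASK

On the fixture plate, start the clamp screw of the station that holds the lens housing (the other station only has a flat blanking plate; leave its screw alone). With the crank handle, turn the screw backward, anticlockwise from above, until it drops off the start of its thread, then turn it forward one full turn from there. Finish while still gripping that handle, keeping the started screw where it is, and do not shift the housing, the blanking plate or the things standing around.

Things in the scene. Friction and masses are not known exactly. Their poses are not given: they have to be found in the camera images.
- fixture: Fixed aluminium plate, 185 x 340 x 20 mm, with two equal clamp stations side by side. Origin on the table, midway between the two screw axes; its y axis runs from the right screw to the left one, 100 mm from the origin to each; the seats for workpieces lie 65 mm from the line of the screws on its +x side (away from the robot).
- axis_l (a point): Point on the upright axis of the left (+y at fixture yaw 0) clamp screw, at the top of its threaded steel boss (50 mm diameter, top 60 mm above the table). Its crank turns about this axis.
- grip_l: Black round handle sleeve of the left screw's crank: upright, 20 mm diameter, 36 mm tall, 45 mm from the screw axis; origin at the centre of its underside, at the start about 110 mm above the table. It spins freely on its pin, so a gripper that keeps its direction can lead it round a circle of 45 mm radius; 1 to 2 N turn the crank. Take it from above by its upper half.
- turn_l (a joint): Angle of the left (+y at fixture yaw 0) screw in rad, any number of turns; grows when turned forward (clockwise seen from above). Its zero means nothing for the thread: where the thread starts differs every time.
- sink_l (a joint): How deep the left screw sits, in m; at most 0.022. Right-hand thread, 8 mm a turn. At the start it only rests by its weight on top of the first thread (0.001 to 0.007). Turned backward it climbs slowly to 0, then drops 8 mm at once past the thread's start; turned forward from there it sinks 8 mm a turn. A forward turn without that drop does not count.
- axis_r (a point): Point on the upright axis of the right (-y at fixture yaw 0) clamp screw, at the top of its threaded steel boss (50 mm diameter, top 60 mm above the table). Its crank turns about this axis.
- grip_r: Black round handle sleeve of the right screw's crank: upright, 20 mm diameter, 36 mm tall, 45 mm from the screw axis; origin at the centre of its underside, at the start about 110 mm above the table. It spins freely on its pin, so a gripper that keeps its direction can lead it round a circle of 45 mm radius; 1 to 2 N turn the crank. Take it from above by its upper half.
- turn_r (a joint): Angle of the right (-y at fixture yaw 0) screw in rad, any number of turns; grows when turned forward (clockwise seen from above). Its zero means nothing for the thread: where the thread starts differs every time.
- sink_r (a joint): How deep the right screw sits, in m; at most 0.022. Right-hand thread, 8 mm a turn. At the start it only rests by its weight on top of the first thread (0.001 to 0.007). Turned backward it climbs slowly to 0, then drops 8 mm at once past the thread's start; turned forward from there it sinks 8 mm a turn. A forward turn without that drop does not count.
- housing: Loose lens housing: aluminium block 66 x 62 x 38 mm with a round black lens barrel 30 mm wide and 9 mm high on top. Origin at the centre of its underside. It sits on the seat of one station, left or right, its edge under that station's 68 mm clamp disc.
- blank: Loose flat aluminium blanking plate, 66 x 62 x 12 mm, on the seat of the other, unused station. Origin at the centre of its underside.
- bottle: Bystander: white plastic bottle, 48 mm diameter, 110 mm tall. Origin at the centre of its underside.
- tray: Bystander: black open tray, 120 x 90 x 30 mm. Origin at the centre of its underside.
- driver: Bystander: screwdriver lying on the table. Origin near its middle.
- pin_l (a point): Top of the thin steel pin that carries the left sleeve, about 20 mm above the sleeve's top. The sleeve floats on the pin on a soft spring (80 N/m), about 9 mm down and 17 mm up from where it rests, so the gripper may stay at one height while the screw rises or sinks. The crank bar lies about 9 mm below the resting sleeve.
- pin_r (a point): Top of the thin steel pin that carries the right sleeve, about 20 mm above the sleeve's top. The sleeve floats on the pin on a soft spring (80 N/m), about 9 mm down and 17 mm up from where it rests, so the gripper may stay at one height while the screw rises or sinks. The crank bar lies about 9 mm below the resting sleeve.
Things that resemble listed ones, but are neither listed nor needed, are in the scene too. Several things have the shape of the housing; the one meant has the colours described above.

How it is judged (in metres and radians):
On the way:
1. the screw over the housing has been turned backward and has dropped one thread (((y of housing in the frame of fixture above 0 m and value of joint sink_l between 0.0066 and 0.0095 m and value of joint turn_l below 2.3 rad) or (y of housing in the frame of fixture below 0 m and value of joint sink_r between 0.0066 and 0.0095 m and value of joint turn_r below 2.3 rad))), for 0.05 s.
At the end, for the whole second after the job is handed in: The screw at the housing's station, after its drop, sits 14 to 17.6 mm deep (16 mm is one turn forward of the drop) and was not just screwed in forward; the fingers grip its handle sleeve (over 3 N), at rest; the other screw's handle is within 25 mm of its start (((y of housing in the frame of fixture above 0 m and value of joint sink_l between 0.014 and 0.0176 m and value of joint turn_l below 8.8 rad and contact force between the fingers and grip_l above 3 N and distance of grip_r from where it was at the start of the episode below 0.025 m and linear speed of grip_l below 0.02 m/s) or (y of housing in the frame of fixture below 0 m and value of joint sink_r between 0.014 and 0.0176 m and value of joint turn_r below 8.8 rad and contact force between the fingers and grip_r above 3 N and distance of grip_l from where it was at the start of the episode below 0.025 m and linear speed of grip_r below 0.02 m/s))); the arm keeps its last pose, push and grip.
It fails at once if the housing or blanking plate is shifted more than 15 mm (distance of any of housing, blank from where it was at the start of the episode above 0.015 m).
It fails at once if a bystander is moved more than 30 mm (distance of any of bottle, tray, driver from where it was at the start of the episode above 0.03 m).
It fails at once if the other screw's crank is turned ((y of housing in the frame of fixture above 0 m and distance of grip_r from where it was at the start of the episode above 0.03 m) or (y of housing in the frame of fixture below 0 m and distance of grip_l from where it was at the start of the episode above 0.03 m)).
It also fails if it takes over 59 s, if anything falls off the work surface, if the arm or the gripper's body presses on something with over 40 N, if the wrist force passes 120 N, or if a joint passes its speed limit or range.

ROBOT

A 7-joint arm with a two-finger parallel gripper is mounted at the origin on the work surface. World frame = base frame: x ahead of the robot, y to its left, z up, the work surface at z = 0. Lengths are in mm, angles in rad, forces in N, time in s.
With the tool pointing down it reaches from about 400 to 900 mm from the base axis. Payload 5.6 kg.
Tool frame: the origin (TCP) lies at the very end of the fingers, on their centre line; the grasp point (between the pads) lies 19 mm behind it; z points along the fingers, y is the line along which they close (so a half turn about z gives the same grasp; the last joint's range is limited). The gripper opens to 92 mm and grips with 3 to 60 N. Pads are 20 mm wide; open, the fingers measure 128 mm over their backs; the gripper's body (75 mm by 189 mm) begins 69 mm behind the grasp point.
Start: joints at [1.264, 0.468, -0.012, 1.603, 0.006, 1.071, -0.056], TCP at [169.446, -627.533, 214.592] pointing down, gripper open.
Joint ranges: [-2.53, 2.53], [-0.31, 2.02], [-1.57, 1.55], [0.28, 2.44], [-1.29, 4.43], [0.15, 1.84], [-2.92, 2.92]. Speed limits (rad/s): [2.57, 2.57, 3.14, 3.14, 3.14, 3.14, 3.14].

INTERFACE

Orientations are given as a rotation vector (axis times angle).
In Python, from workcell import movep, line_to, move_j, move_gripper, hold, ik, camera, camera_params, IKError, job_done, read_time_s, read_joint_pos, read_qd, read_tau, read_ee_pos, read_eef_rot, read_ft_force, read_ft_torque, read_gripper_width, read_gripper_force gives the robot as it stands. Calls block until the motion is done:
- movep(position, orientation): joint-space move of the TCP to a pose.
- line_to(position, ori=None, velocity=150, contact_N=None): straight line of the TCP; ori=None keeps the orientation; velocity is the mean speed in mm/s. With contact_N (N) it stops when the force on the tool has changed by that much, and returns True; else False.
- move_j(angles): joint-space move.
- move_gripper(opening, newtons=None): finger opening in mm; newtons is the grip in N (None keeps the last); returns when the fingers have stopped.
- hold(seconds).
- ik(position, orientation): joint angles nearest the present ones, or None.
- camera(name): name is "scene" or "top"; returns the picture (384x512x3 uint8, red, green, blue); there is no depth.
- camera_params(name): a dict with "fx", "fy", "cx", "cy" (pixels), "R" (3x3) and "t" (3): a world point X has camera coordinates R X + t. Camera axes: x right, y down, z forward; pixel columns grow to the right and rows downward; lengths in mm; the calibration is good to about 2 mm. A picture is of the moment at which its call begins. camera_params takes no time and is no camera call.
A pose or a line that the arm cannot do raises IKError and nothing moves.
- job_done(): hands the job in; it is judged then, once.
Readings, each from a call of its own:
- read_time_s(): time.
- read_joint_pos(): joint angles.
- read_qd(): joint speeds.
- read_tau(): joint torques, N m.
- read_ee_pos(): TCP position.
- read_eef_rot(): TCP orientation.
- read_ft_force(): force on the tool from outside, world axes, zero at the start.
- read_ft_torque(): the same for the moment, N m.
- read_gripper_width(): finger opening in mm.
- read_gripper_force(): force on a finger pad.
Only numpy, scipy, OpenCV 4.12 (cv2) and the standard library are available. Lean on these libraries where they do the work, as an engineer would, in place of code of your own. Each camera call takes 0.05 s, during which the arm holds its last target. There are 200 camera calls.

## Working session

There is one attempt and no reset: what is moved stays moved. The work goes in short steps, each a Python script; the robot and the scene stay as the last script left them, time stands still between calls to the robot, and variables do not carry over. Pictures are saved under pics/ and viewed, at most 10 in all, crops included, and the job is handed in when it is done.

```bash
mkdir -p pics; ls; python3 - <<'E'
from workcell import *
import cv2
for n in("scene","top"):
    im=camera(n); cv2.imwrite(f"pics/{n}0.png",im[:,:,::-1]); print(n,camera_params(n))
print(read_time_s(),read_ee_pos(),read_eef_rot(),read_ft_force())
E
```

```text
pics
scene {'fx': 408.8867747684445, 'fy': 408.8867747684445, 'cx': 252.82989225259846, 'cy': 199.621568226843, 'R': array([[-0.76599155,  0.64267889, -0.0148589 ],
       [ 0.49380344,  0.57343715, -0.65370329],
       [-0.41160067, -0.50806857, -0.75660506]]), 't': array([ 454.08285927, -192.53703128, 1599.27203156])}
top {'fx': 379.4130430539147, 'fy': 379.4130430539147, 'cx': 248.87771400546518, 'cy': 190.84488264248694, 'R': array([[-0.02450429, -0.99956232,  0.01657441],
       [-0.99956611,  0.02422659, -0.01675302],
       [ 0.01634415, -0.01697774, -0.99972227]]), 't': array([ -31.11555369,  573.43465677, 1035.34055949])}
0.1 [ 169.28976432 -627.03268639  213.73646752] [-3.11277982e+00 -4.12905389e-01  4.60654900e-04] [-0.10921255 -0.02401326  0.9079928 ]
```

View pics/scene0.png

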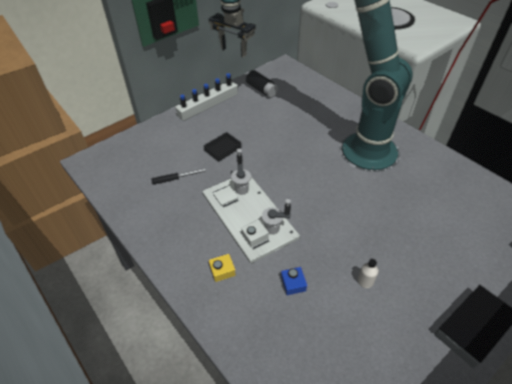

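View pics/top0.png

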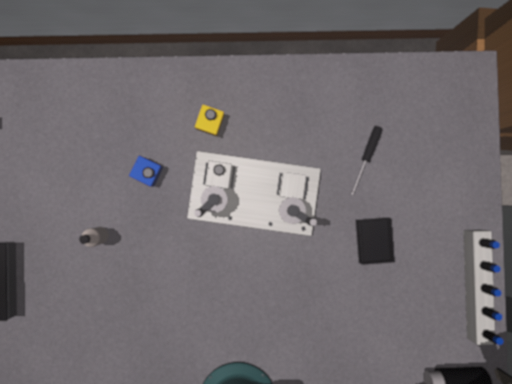

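The housing candidates in the top view are the aluminium block with a black barrel on the plate at (219,172), the yellow block at (209,119) and the blue block at (146,171). The description fits the one on the plate, so it's the left station, with its crank grip near (201,211). The blank is at (293,185), with the right grip near (312,222). I'll check this in a close crop.

```bash
python3 - <<'E'
import cv2,numpy as np
t=cv2.imread("pics/top0.png")[145:245,180:330]; s=cv2.imread("pics/scene0.png")[145:265,195:305]
a=cv2.resize(t,None,fx=3,fy=3,interpolation=cv2.INTER_CUBIC)
b=cv2.resize(s,None,fx=3,fy=3,interpolation=cv2.INTER_CUBIC)
o=np.zeros((360,790,3),np.uint8); o[:300,:450]=a; o[:,455:785]=b
cv2.imwrite("pics/crop.png",o)
E
```

```text
(no output)
```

View pics/crop.png

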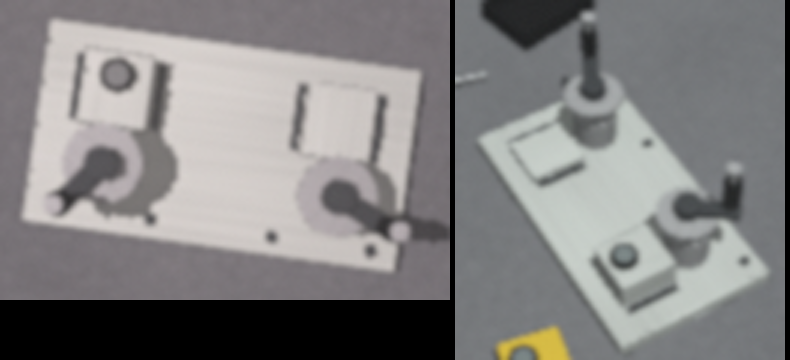

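Confirmed: the left station holds the aluminium block with the black barrel. In the top view the pin top is at about (198,212.5) and the hub at (214.7,199.3). In the scene view the pin top is at (288.3,201) and the hub at (272.7,214).

```bash
cat >h.py <<'E'
from workcell import *
import numpy as np, cv2
C={n:camera_params(n) for n in("scene","top")}
def ray(n,p):
    c=C[n]; d=c["R"].T@np.array([(p[0]-c["cx"])/c["fx"],(p[1]-c["cy"])/c["fy"],1]); return -c["R"].T@c["t"],d
def tri(ps,pt):
    P=[C[n]["fx"] and np.array([[C[n]["fx"],0,C[n]["cx"]],[0,C[n]["fy"],C[n]["cy"]],[0,0,1]])@np.c_[C[n]["R"],C[n]["t"]] for n in("scene","top")]
    X=cv2.triangulatePoints(P[0],P[1],np.float64(ps).reshape(2,1),np.float64(pt).reshape(2,1)); return (X[:3]/X[3]).ravel()
def atz(n,p,z):
    o,d=ray(n,p); return o+d*(z-o[2])/d[2]
def proj(n,X):
    c=C[n]; q=c["R"]@X+c["t"]; return np.array([c["fx"]*q[0]/q[2]+c["cx"],c["fy"]*q[1]/q[2]+c["cy"]])
E
python3 - <<'E'
from h import *
np.set_printoptions(precision=1,suppress=True)
T=lambda x,y:(180+(x+.5)/3-.5,145+(y+.5)/3-.5); S=lambda x,y:(195+(x-455+.5)/3-.5,145+(y+.5)/3-.5)
print("pinL",tri(S(735,167),T(54,204)),"hubL",tri(S(688,207),T(104,163)))
print("pinR",tri(S(589,17),T(400,232)),"hubR",tri(S(592,88),T(341,197)))
k=[atz("top",T(*p),20) for p in((52,20),(420,72),(395,270),(23,220))]
k=np.array(k);print(k,"centre",k.mean(0)); u=(k[0]+k[3]-k[1]-k[2])[:2];yaw=np.arctan2(-u[0],u[1]);print("len",np.hypot(*u)/2,"yaw",yaw)
R=np.array([[np.cos(yaw),-np.sin(yaw)],[np.sin(yaw),np.cos(yaw)]])
hl,hr=(tri(S(688,207),T(104,163)),tri(S(592,88),T(341,197)))
o=(hl+hr)[:2]/2; print("origin",o,"axis_l from both",o+R@[0,100],"dist",np.linalg.norm(hl-hr))
pl=tri(S(735,167),T(54,204)); print("crank radius",np.linalg.norm(pl[:2]-(o+R@[0,100])))
hb=atz("top",T(117,75),67);print("housing barrel in fixture",R.T@(hb[:2]-o))
from scipy.spatial.transform import Rotation as Ro
print(Ro.from_rotvec(read_eef_rot()).as_matrix())
E
```

```text
pinL [520.8  78.6 164.4] hubL [551.2  44.7  93.7]
pinR [ 492.5 -188.5  164.5] hubR [ 518.9 -153.1   96.5]
[[ 682.4   92.7   20. ]
 [ 627.8 -238.4   20. ]
 [ 449.7 -210.8   20. ]
 [ 503.2  122.6   20. ]] centre [565.7 -58.5  20. ]
len 336.62892378641106 yaw -0.1612864014707255
origin [535.  -54.2] axis_l from both [551.1  44.5] dist 200.44048084274436
crank radius 45.66227664177087
housing barrel in fixture [ 77.8 100.5]
[[ 1.   0.3 -0. ]
 [ 0.3 -1.   0. ]
 [-0.  -0.  -1. ]]
```

```bash
cat >>h.py <<'E'
from scipy.spatial.transform import Rotation as Ro
AX=np.array([551.1,44.6]); PIN=np.array([520.8,78.6]); Z=117.
def ori(yaw):
    c,s=np.cos(yaw),np.sin(yaw); return Ro.from_matrix(np.array([[-s,c,0],[c,s,0],[0,0,-1]]).T.reshape(3,3)).as_rotvec()
E
python3 - <<'E'
from h import *
np.set_printoptions(precision=2,suppress=True)
best=None
t=PIN-AX; y0=np.arctan2(t[1],t[0])-np.pi/2
for y in(y0,y0+np.pi,):
    q=[ik(np.r_[AX+45*np.array([np.cos(a),np.sin(a)]),z],ori(y)) for a in np.linspace(0,6.28,9) for z in(Z,280)]
    bad=sum(x is None for x in q); print(y,bad)
    if bad==0:
        q=np.array(q);print(q.min(0),q.max(0)); m=np.abs(q[:,6]).max()
        if best is None or m<best[0]: best=(m,y)
o=ori(best[1]); print(best)
line_to(np.r_[np.array(read_ee_pos())[:2],280.])
movep(np.r_[PIN,280.],o); 
print(line_to(np.r_[PIN,175.],velocity=120),read_ee_pos(),read_time_s())
for n in("scene","top"): cv2.imwrite(f"pics/{n}1.png",camera(n)[:,:,::-1])
a=cv2.imread("pics/scene1.png")[130:250,200:360];b=cv2.imread("pics/top1.png")[150:270,150:260]
cv2.imwrite("pics/c1.png",np.hstack([cv2.resize(x,None,fx=2.9,fy=2.9,interpolation=cv2.INTER_CUBIC) for x in(a,b)]))
open("yaw","w").write(str(best[1]))
E
```

```text
0.7279187805428324 0
[ 0.36  0.3  -0.98  1.62  0.24  0.84  0.01] [ 0.64  0.63 -0.72  1.99  0.6   1.22  0.44]
3.8695114341326255 0
[ 0.07  0.22 -0.67  1.64  0.12  0.77 -2.84] [ 0.38  0.51 -0.24  2.01  0.24  1.18 -2.59]
(np.float64(0.43732381096845474), np.float64(0.7279187805428324))
False [521.31  78.87 175.66] 4.4833
```

View pics/c1.png

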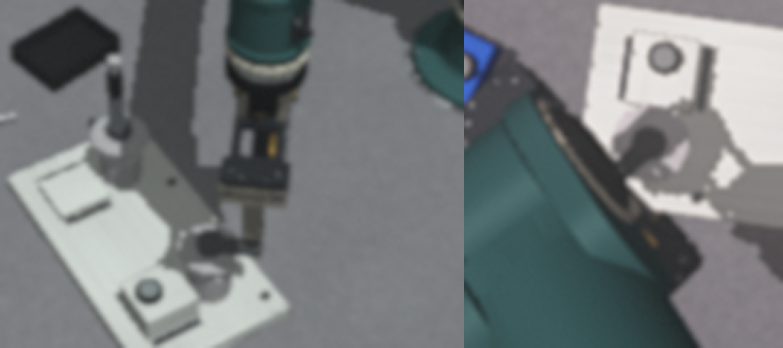

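The fingers straddle the sleeve, with the pin hidden between them, so I'll go down and grip.

```bash
cat >>h.py <<'E'
def ft(n=4):
    r=[]
    for _ in range(n): r.append(read_ft_force()); hold(0.02)
    return np.mean(r,0)
E
python3 - <<'E'
from h import *
np.set_printoptions(precision=2,suppress=True)
print("hit",line_to(np.r_[PIN,Z],velocity=80,contact_N=5),read_ee_pos(),ft())
move_gripper(10,12); hold(.2)
r=[]
for _ in range(12): r.append(read_ft_force()); hold(.02)
print(read_gripper_width(),read_gripper_force(),np.mean(r,0),np.std(r,0),read_ee_pos(),read_time_s())
cv2.imwrite("pics/g.png",cv2.resize(camera("scene")[:,:,::-1][130:250,200:360],None,fx=4,fy=4,interpolation=cv2.INTER_CUBIC))
E
```

```text
hit False [521.08  78.89 117.24] [-0.13 -0.25  0.16]
19.473100524679115 11.9998801804104 [-0.12  0.12 -0.03] [0.57 0.47 0.49] [520.78  78.6  117.01] 7.0083
```

View pics/g.png

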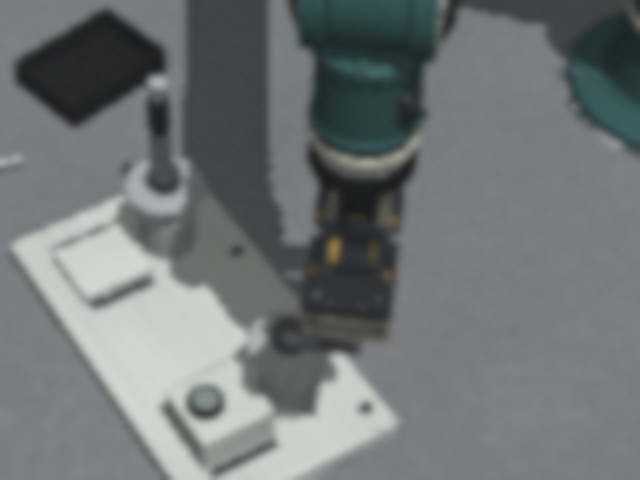

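Gripped, at 19.5 mm width. Now I'll turn back (anticlockwise, angle increasing), logging Fz and watching side forces.

```bash
cat >>h.py <<'E'
import json,os
A0=np.arctan2(*(PIN-AX)[::-1])
def steps(st,da,n,read=6,v=60):
    """lead the handle n steps of da degrees, shifting the centre with the radial force; st=[angle_deg_from_start, offx, offy]"""
    for _ in range(n):
        st[0]+=da; a=A0+np.radians(st[0]); u=np.array([np.cos(a),np.sin(a)])
        line_to(np.r_[AX+np.array(st[1:])+45*u,Z],velocity=v)
        if not read: continue
        f=ft(read); r=f[:2]@u
        st[1:]=list(np.array(st[1:])+0.06*r*u)
        print("%6.0f Fz %.2f Fr %.2f Ft %.2f off %.1f %.1f t %.1f"%(st[0],f[2],r,f[1]*u[0]-f[0]*u[1],st[1],st[2],read_time_s()),flush=True)
        if np.hypot(*f[:2])>25: print("ABORT");break
    json.dump(list(st),open("st","w"))
E
python3 - <<'E'
from h import *
st=[0.,0.,0.]
steps(st,15,8,8)
print(read_gripper_width(),read_gripper_force())
E
```

```text
15 Fz 0.30 Fr 1.57 Ft 0.97 off -0.1 0.1 t 7.5
    30 Fz 0.06 Fr 1.31 Ft 1.02 off -0.2 0.1 t 8.0
    45 Fz -0.08 Fr 0.47 Ft 1.13 off -0.2 0.1 t 8.5
    60 Fz -0.16 Fr -0.44 Ft 0.99 off -0.2 0.1 t 9.0
    75 Fz -0.13 Fr -1.66 Ft 1.15 off -0.1 0.1 t 9.4
    90 Fz 0.19 Fr -2.40 Ft 0.91 off 0.0 0.2 t 9.9
   105 Fz 0.11 Fr -2.82 Ft 0.92 off 0.1 0.4 t 10.4
   120 Fz -0.01 Fr -2.75 Ft 1.02 off 0.2 0.5 t 10.9
19.397553721856443 12.001631894545426
```

```bash
sed -i 's/0.06\*r\*u/-0.1*r*u/' h.py; python3 - <<'E'
from h import *
st=json.load(open("st"))
steps(st,15,8,8)
print(read_gripper_width(),read_gripper_force())
E
```

```text
135 Fz 0.25 Fr -2.49 Ft 1.01 off 0.2 0.3 t 11.4
   150 Fz -0.08 Fr -2.81 Ft 1.17 off 0.2 -0.0 t 11.9
   165 Fz 0.42 Fr -3.95 Ft 0.91 off 0.4 -0.4 t 12.3
   180 Fz 0.19 Fr -5.26 Ft 0.90 off 0.8 -0.7 t 12.8
   195 Fz -0.09 Fr -5.12 Ft 1.44 off 1.2 -1.0 t 13.3
   210 Fz -0.11 Fr -5.26 Ft 0.86 off 1.7 -1.2 t 13.8
   225 Fz 0.15 Fr -5.43 Ft 0.90 off 2.2 -1.2 t 14.2
   240 Fz -0.14 Fr -5.37 Ft 0.97 off 2.8 -1.1 t 14.7
19.6544788665716 12.00000660832302
```

```bash
sed -i 's/-0.1\*r\*u/0.1*r*u/' h.py; python3 - <<'E'
from h import *
st=json.load(open("st")); st[1:]=[0.5,0.]
cv2.imwrite("pics/b240.png",camera("scene")[:,:,::-1])
for i in range(3):
    steps(st,15,2,12)
    cv2.imwrite(f"pics/b{int(st[0])}.png",camera("scene")[:,:,::-1])
o=[]
for n in("top1","scene1"):pass
import glob
L=["scene1","b240","b270","b300","b330"]
im=[cv2.resize(cv2.imread(f"pics/{n}.png")[185:255,235:310],None,fx=3.5,fy=3.5,interpolation=cv2.INTER_CUBIC) for n in L]
im.append(im[0]*0)
cv2.imwrite("pics/cmp.png",np.vstack([np.hstack(im[:3]),np.hstack(im[3:])]))
E
```

```text
255 Fz -0.16 Fr -2.43 Ft 0.94 off 0.3 -0.1 t 15.3
   270 Fz -0.11 Fr -0.15 Ft 1.18 off 0.3 -0.1 t 15.9
   285 Fz -0.18 Fr 1.93 Ft 1.09 off 0.4 0.0 t 16.5
   300 Fz -0.21 Fr 3.36 Ft 1.17 off 0.5 0.4 t 17.0
   315 Fz -0.06 Fr 3.72 Ft 0.92 off 0.5 0.7 t 17.6
   330 Fz 0.05 Fr 3.48 Ft 0.85 off 0.4 1.1 t 18.1
```

View pics/cmp.png

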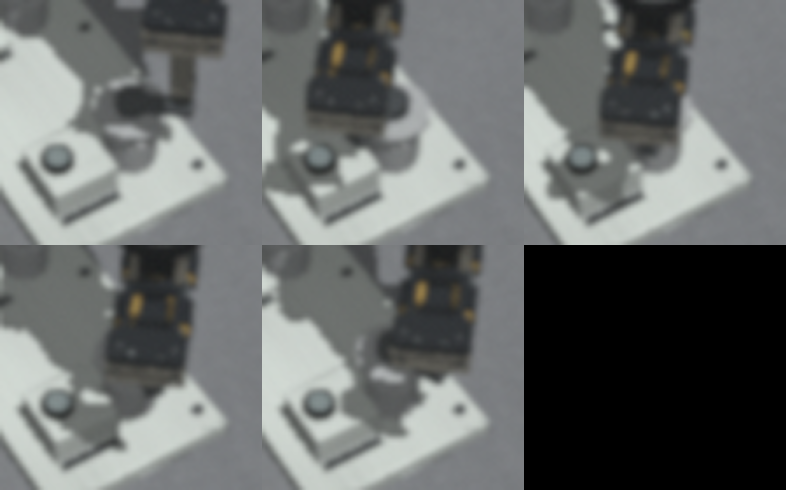

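```bash
python3 - <<'E'
import numpy as np
th=np.arange(15,331,15)
z=np.array([.30,.06,-.08,-.16,-.13,.19,.11,-.01,.25,-.08,.42,.19,-.09,-.11,.15,-.14,-.16,-.11,-.18,-.21,-.06,.05])
w=np.r_[np.ones(16)*8,np.ones(6)*12]/.25
for climb in(1,0):
  for sgn in(1,-1):
    print(climb,sgn)
    for d in range(7,331,15):
        m=th/45-8*(th>d)
        if not climb: m=np.where(th>d,d/45-8,m)
        m=sgn*m*.08; c=np.average(z-m,weights=w); 
        A=np.c_[m,np.ones(len(m))]*np.sqrt(w)[:,None]; k,r,*_=np.linalg.lstsq(A,z*np.sqrt(w),rcond=None)
        print("%d:%.1f|k%.2f:%.1f"%(d,(w*(z-m-c)**2).sum(),k[0],r[0]),end="  ")
    print()
E
```

```text
1 1
7:65.3|k-0.38:19.4  22:52.8|k-0.12:22.5  37:50.2|k-0.06:22.8  52:53.5|k-0.12:22.5  67:60.0|k-0.25:21.3  82:65.3|k-0.35:19.8  97:57.6|k-0.19:22.0  112:53.2|k-0.09:22.6  127:53.8|k-0.10:22.6  142:43.7|k0.10:22.6  157:47.2|k0.05:22.8  172:30.3|k0.36:19.2  187:22.9|k0.50:15.9  202:26.9|k0.43:17.6  217:31.8|k0.35:19.4  232:26.1|k0.44:17.0  247:32.4|k0.34:19.2  262:42.6|k0.18:21.8  277:49.1|k0.08:22.7  292:59.1|k-0.09:22.6  307:70.3|k-0.31:20.0  322:71.5|k-0.40:18.5  
1 -1
7:28.8|k0.38:19.4  22:41.4|k0.12:22.5  37:44.2|k0.06:22.8  52:41.3|k0.12:22.5  67:35.2|k0.25:21.3  82:30.3|k0.35:19.8  97:38.6|k0.19:22.0  112:43.6|k0.09:22.6  127:43.8|k0.10:22.6  142:54.7|k-0.10:22.6  157:52.1|k-0.05:22.8  172:70.0|k-0.36:19.2  187:78.6|k-0.50:15.9  202:75.7|k-0.43:17.6  217:72.1|k-0.35:19.4  232:79.1|k-0.44:17.0  247:74.3|k-0.34:19.2  262:65.6|k-0.18:21.8  277:59.2|k-0.08:22.7  292:47.8|k0.09:22.6  307:33.8|k0.31:20.0  322:28.3|k0.40:18.5  
0 1Traceback (most recent call last):
  File "<stdin>", line 13, in <module>
IndexError: index 0 is out of bounds for axis 0 with size 0
```

The first-pass fit favours a drop near 187–232°, but not clearly. There's time for a second backward pass with longer averaging. The thread repeats every turn, so it should drop again.

```bash
python3 - <<'E'
from h import *
st=json.load(open("st"))
for i in range(9):
    steps(st,15,1,0,v=70); steps(st,15,1,24,v=70)
print(read_gripper_width())
E
```

```text
360 Fz 0.02 Fr 1.84 Ft 1.15 off 0.3 1.2 t 19.2
   390 Fz 0.02 Fr 1.34 Ft 1.27 off 0.2 1.3 t 20.3
   420 Fz 0.07 Fr 1.25 Ft 1.35 off 0.1 1.2 t 21.3
   450 Fz 0.25 Fr 2.00 Ft 1.32 off -0.1 1.1 t 22.3
   480 Fz -0.00 Fr 2.14 Ft 1.26 off -0.2 0.9 t 23.4
   510 Fz 0.20 Fr 1.51 Ft 1.17 off -0.1 0.7 t 24.4
   540 Fz 0.13 Fr 0.98 Ft 1.56 off -0.1 0.7 t 25.4
   570 Fz -0.39 Fr 0.68 Ft 1.05 off 0.0 0.6 t 26.5
   600 Fz -0.23 Fr 0.25 Ft 1.30 off 0.0 0.7 t 27.5
19.875899330094725
```

There's a clear Fz drop between 540° and 570°, which agrees with 180–195° in the first pass. So the drop is at about 550°, and the target is 190° (one turn forward).

```bash
python3 - <<'E'
from h import *
st=json.load(open("st"))
for i in range(8):
    steps(st,-15,2,0,v=70); steps(st,-15,1,6,v=70)
steps(st,-15,3,8,v=60); steps(st,-5,1,24,v=30)
print(read_gripper_width(),read_gripper_force(),ft(20))
cv2.imwrite("pics/e.png",camera("scene")[:,:,::-1])
cv2.imwrite("pics/ecmp.png",np.hstack([cv2.resize(cv2.imread(f"pics/{n}.png")[130:260,200:310],None,fx=3.5,fy=3.5,interpolation=cv2.INTER_CUBIC) for n in("scene1","e")]))
E
```

```text
555 Fz 0.14 Fr -0.10 Ft -1.39 off 0.0 0.7 t 28.6
   510 Fz -0.56 Fr -0.91 Ft -1.36 off 0.0 0.7 t 29.6
   465 Fz -0.40 Fr -0.68 Ft -1.56 off 0.0 0.8 t 30.6
   420 Fz -0.43 Fr -0.00 Ft -1.31 off 0.0 0.8 t 31.7
   375 Fz -1.02 Fr 0.07 Ft -1.31 off 0.0 0.8 t 32.8
   330 Fz -1.08 Fr -0.17 Ft -1.46 off 0.0 0.8 t 33.8
   285 Fz -0.50 Fr 0.49 Ft -1.80 off 0.1 0.8 t 34.9
   240 Fz -0.89 Fr -0.15 Ft -1.51 off 0.0 0.8 t 35.9
   225 Fz -0.88 Fr 0.43 Ft -1.42 off 0.1 0.8 t 36.4
   210 Fz -0.98 Fr 0.17 Ft -1.38 off 0.1 0.8 t 36.9
   195 Fz -0.91 Fr -0.31 Ft -1.90 off 0.1 0.8 t 37.3
   190 Fz -1.02 Fr 0.02 Ft 0.33 off 0.1 0.8 t 38.0
19.3526652289955 11.999934658742859 [ 0.27071049  0.58828948 -0.93529035]
```

View pics/ecmp.png

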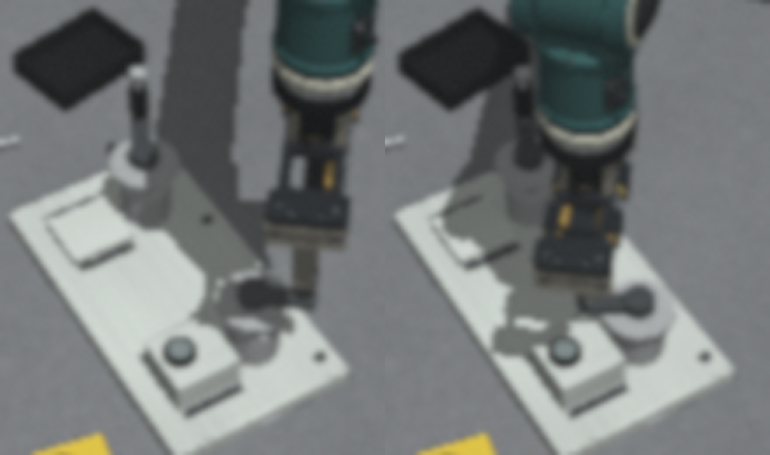

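The final picture shows the hub sunk by about 9 crop pixels (2–3 image pixels, roughly 12–15 mm) against the start. The Fz change of about 1 N gives a depth of about 16 mm. The housing, barrel and blank haven't moved, and the sleeve is held at 12 N.

```bash
python3 - <<'E'
from workcell import *
hold(0.3); print(job_done(),read_time_s())
E
```

```text
the job is handed in; nothing more can be done
the job is handed in; nothing more can be done
```

I handed the job in at about 38 s: the left screw (the housing's station) was turned back past its drop, then one full turn forward to about 16 mm by force estimate, with its handle still gripped at 12 N; the judge's result was not shown.

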